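Start the long cure in the UV curing box

TASK

Start a long cure of the three freshly coated discs in the white UV curing box, pushing with the fingertips and gripping nothing: first push the open tray fully home, then tip the yellow selector on the box to long (its right half down, the half with three dots), then switch the power strip on at its red rocker, and last press the green start key right down, hold it there for about half a second and let it come back up. Push gently, do not touch or upset the discs, and leave the bottles and cups where they stand.

Things in the scene. Friction and masses are not known exactly. Their poses are not given: they have to be found in the camera images.
- curing_box: White UV curing box, 170 x 210 x 82 mm (x, y, z), fixed to the table. Origin: centre of its underside; +x points to its back, +y to its left as the robot sees it, z up. The front is open and takes the tray; selector and start key stand on the flat roof (82 mm up) near the front edge.
- tray (a joint): How far the tray is out, m: 0 fully home, up to 0.085 out towards the front (-x of the box). It slides with about 2 N of friction, stays where it is left, and stops hard at 0.
- tray_face (a point): Point on the outer face of the tray's upright white front panel, midway across, 60 mm above the table; moves with the tray; axes as the box. The panel is 210 mm wide, 12 mm thick, 3 to 77 mm above the table. Fully home this face lies 97 mm in front of the box's origin. Discs stand on the flat tray behind it, the nearest about 10 mm from the panel's back.
- selector_mid (a point): Middle of the top of the yellow selector rocker on the roof, 91 mm above the table; axes as the box. It is 16 mm (x) by 36 mm (y) and tips about its middle. At the start the left (+y) half is down and the outer end of the right (-y) half stands up, 93.5 mm above the table; pressed fully it is 5 mm lower. White dots behind it: one at the left half (short), three at the right (long).
- selector (a joint): Angle of the selector, rad: 0 short (left half down, start), 0.28 long (right half down). Takes about 2 N at the outer end of the half and stays where it is left.
- start_key_top (a point): Middle of the top of the round green start key when it is up, 90 mm above the table, on the roof to the right of the selector; diameter 26 mm; axes as the box.
- start_key (a joint): How far the start key is pressed, m: 0 up, 0.005 fully down. A spring brings it back; about 1.5 N to begin, 5 N fully down.
- strip_rocker (a point): Middle of the top of the power strip's red rocker, 37 mm above the table; axes as the strip. The rocker is 24 mm (x) by 12 mm (y) and tips across the strip: at the start (off) its -x half stands up, outer end 39 mm above the table; pressing that half down about 4 mm switches on.
- strip: White power strip, 52 mm (x) by 245 mm (y), fixed to the table, flat top 34 mm up; origin at its underside, y along it. The red rocker lies 72 mm to -y of the origin, about 30 mm from that end. A black plug-in adapter, its top 65 mm above the table, sits 45 mm to +y of the origin.
- strip_switch (a joint): Angle of the strip's rocker, rad: 0 off, 0.349 on (-x half down). Takes about 2.5 N and stays where it is left.
- disc_left: Left of three small resin discs, on a pink spool stand with a dark top, 37 mm across, 26 mm high, standing loose on the tray behind its front panel; origin at the centre of its underside. Freshly coated: not to be touched.
- disc_mid: Middle of three small resin discs, on a tan spool stand with a dark top, 37 mm across, 26 mm high, standing loose on the tray behind its front panel; origin at the centre of its underside. Freshly coated: not to be touched.
- disc_right: Right of three small resin discs, on a white spool stand with a dark top, 37 mm across, 26 mm high, standing loose on the tray behind its front panel; origin at the centre of its underside. Freshly coated: not to be touched.
- resin_bottle_1: White resin bottle with a black collar, 33 mm across, 102 mm high, loose to the left of the box; origin at the centre of its underside. Bystander.
- resin_bottle_2: Black resin bottle with a white nozzle, 33 mm across, 102 mm high, loose to the left of the box; origin at the centre of its underside. Bystander.
- mix_cup_1: Pale blue mixing cup, 41 mm across, 28 mm high, loose in front of the strip; origin at the centre of its underside. Bystander.
- mix_cup_2: Pink mixing cup, 41 mm across, 28 mm high, loose in front of the strip; origin at the centre of its underside. Bystander.

How it is judged:
By the outcome, as a careful person would: the job done as asked, in the order asked, and still so for the second after the job is handed in, with the robot touching nothing.
It also fails if it takes over 59 s, if anything falls off the work surface, if the arm or the gripper's body presses on something with over 40 N, if the wrist force passes 120 N, or if a joint passes its speed limit or range.

ROBOT

A 7-joint arm with a two-finger parallel gripper is mounted at the origin on a cart in front of the work surface, level with it; the furniture and walls round the work are solid. World frame = base frame: x ahead of the robot, y to its left, z up, the work surface at z = 0. Lengths are in mm, angles in rad, forces in N, time in s.
With the tool pointing down it reaches from about 400 to 900 mm from the base axis. Payload 5.5 kg.
Tool frame: the origin (TCP) lies midway between the tips of the shut fingers; the grasp point (between the pads) lies 19 mm behind it; z points along the fingers, y is the line along which they close (so a half turn about z gives the same grasp; the last joint's range is limited). The gripper opens to 85 mm and grips with 20 to 120 N. Pads are 22 mm wide; open, the fingers measure 114 mm over their backs; the gripper's body (76 mm by 85 mm) begins 54 mm behind the grasp point. The pads swing forward as they close: fully open they stand 13 mm farther back than shut.
Start: joints at [1.456, 0.501, -0.427, 1.55, 0.221, 1.138, -0.21], TCP at [239.802, -604.148, 231.31] pointing down, gripper open.
Joint ranges: [-2.88, 2.88], [-0.31, 2.03], [-1.54, 1.56], [0.2, 2.42], [-1.41, 4.55], [0.19, 2.02], [-2.57, 2.57]. Speed limits (rad/s): [2.57, 2.57, 3.14, 3.14, 3.14, 3.14, 3.14].

INTERFACE

Orientations are given as a rotation vector (axis times angle).
In Python, from cell import ctrl gives the robot as it stands.
- The arm moves only by the shell command python3 -m inch 'ROWS' [OPENING] [FORCE]. ROWS is JSON, one flat list of numbers, 6 for each row, row after row: the shift along the tool's x, y, z in m, then the turn, a rotation vector about the tool's x, y, z in degrees. A call has exactly 10 rows; each row shifts and turns the commanded pose from where the row before left it, along the tool's axes as they then stand; what a row does not reach is not made up. A row lasts 1/8 s, in which the tool goes at most 62.5 mm and 10.7 degrees, less where a joint would pass 70% of its speed; a pose out of reach is approached as far as the arm can. A call is refused whole if a number of a shift passes 0.0625 or a number of a turn 10.7, either way. A call with a gripper value outside its range is refused whole. OPENING is the finger opening in m, from 0 to 0.0854, set as the call begins (- or left out, the last holds). The fingers move at their own pace and stop on an object; FORCE is the grip in N (left out, the last holds). Time passes only in rows, so rows that do not move let the fingers close, or fill a call up. It gives the time, the measured TCP pose, the force, the opening and the grip force at its end, in the units of the state.
- ctrl.get_obs(): the state, without advancing time (a new reading comes with each control period).
- ctrl.read_camera(name): name is "scene" or "top" or "wrist"; returns the picture (384x512x3 uint8, blue, green, red); there is no depth.
- ctrl.camera_info(name): a dict with "K" (3x3 intrinsics, pixels), "extrinsics" (4x4, takes a point from camera to world coordinates); the wrist camera has in their place "tool_from_camera" (4x4, takes a point from camera to tool coordinates, whose origin is the TCP and whose axes are the flange's). Camera axes: x right, y up, looking along -z (the intrinsics and any distortion apply to the point x, -y, -z); pixel columns grow to the right and rows downward; lengths in mm; the calibration is good to about 2 mm. A picture is of the moment at which its call begins: read the wrist's pose just before it. camera_info takes no time and is no camera call.
- ctrl.close_job(): hands the job in; it is judged then, once.
Trained networks look in the newest picture that a camera, given by its name, has taken for a name from the list of things; names that differ only in an ending like _2 or _b are one class to them, and where a whole thing is asked for, a point or a joint stands for the part that bears it (a point fixed in the world has none). Each returns a list of dicts, best first, with "score" (0 to 1); they miss things now and then, are a little off and sometimes report something else, mostly with a low value. They report only what shows in the picture. A call takes as long as a camera call.
- ctrl.boxes_of(camera, label): "bbox" ([centre column, centre row, width, height] in pixels, round what is visible of it).
- ctrl.pinpoint(camera, label): "at" ([row, column] in pixels: a listed point, or the origin of a listed thing).
The state is a dict: "time": time; "q": joint angles; "dq": joint speeds; "effort": joint torques, N m; "tool_pos": TCP position; "orientation": TCP orientation; "ft_force": force on the tool from outside, world axes, zero at the start; "moment": the same for the moment, N m; "opening": finger opening in mm; "grip_force": force on a finger pad.
Only numpy, scipy, OpenCV 4.12 (cv2) and the standard library are available. Lean on these libraries where they do the work, as an engineer would, in place of code of your own. Each camera call takes 0.05 s, during which the arm holds its last target. There are 200 camera calls.

## Working session

There is one attempt and no reset: what is moved stays moved. The work goes in short steps, Python scripts to look and compute and a shell command to move; the robot and the scene stay as the last step left them, time stands still between calls to the robot, and variables do not carry over. Pictures are saved under pics/ and viewed, at most 10 in all, crops included, and the job is handed in when it is done.

```bash
mkdir -p pics; cat > h.py <<'E'
import numpy as np, cv2
from cell import ctrl
from scipy.spatial.transform import Rotation as R
def cam(name):
    i=ctrl.camera_info(name); K=np.array(i["K"])
    if "extrinsics" in i: T=np.array(i["extrinsics"])
    else:
        o=ctrl.get_obs(); W=np.eye(4); W[:3,:3]=R.from_rotvec(o["orientation"]).as_matrix(); W[:3,3]=o["tool_pos"]
        T=W@np.array(i["tool_from_camera"])
    return K,T,i
def ray(name,rc,z,c=None):
    K,T,i=c or cam(name)
    d=np.array(i.get("distortion",i.get("dist",[0,0,0,0,0])),float).ravel()
    u=cv2.undistortPoints(np.array([[[rc[1],rc[0]]]],float),K,d)[0,0]
    v=T[:3,:3]@np.array([u[0],-u[1],-1]); p=T[:3,3]
    return p+v*(z-p[2])/v[2]
E
python3 - <<'E'
from h import *
o=ctrl.get_obs(); print({k:np.round(o[k],3) for k in("time","tool_pos","orientation","ft_force","opening")})
print(R.from_rotvec(o["orientation"]).as_matrix().round(3))
ims=[]
for c in("scene","top"):
    im=ctrl.read_camera(c); cv2.imwrite(f"pics/{c}0.png",im)
    k=cam(c); print(c,k[2].keys(), k[1].round(2).tolist())
    for l,z in(("tray_face",60),("selector_mid",91),("start_key_top",90),("strip_rocker",37),("curing_box",0),("strip",0),("disc_mid",8),("mix_cup_1",0),("resin_bottle_1",0)):
        for r in ctrl.pinpoint(c,l)[:2]: print(l,round(r["score"],2),np.round(r["at"],1),ray(c,r["at"],z,k).round(1))
E
```

```text
{'time': np.float64(0.0), 'tool_pos': array([ 239.477, -603.528,  230.268]), 'orientation': array([-3.084, -0.59 ,  0.   ]), 'ft_force': array([-0.321,  0.795,  0.523]), 'opening': np.float64(85.388)}
[[ 0.929  0.369 -0.001]
 [ 0.369 -0.929  0.002]
 [ 0.    -0.002 -1.   ]]
scene dict_keys(['K', 'extrinsics']) [[-0.44, 0.53, -0.72, -432.57], [-0.9, -0.28, 0.34, 479.26], [-0.02, 0.8, 0.6, 884.49], [0.0, 0.0, 0.0, 1.0]]
tray_face 0.67 [229.2 210.1] [455.7 208.2  60. ]
selector_mid 0.61 [198.3 194.5] [560.7 210.3  91. ]
selector_mid 0.6 [215.6 200.5] [483.7 221.3  91. ]
start_key_top 0.88 [192.6 220.7] [551.9 136.   90. ]
start_key_top 0.7 [223.3 150.9] [515.9 345.9  90. ]
strip_rocker 0.69 [162.6 362.1] [ 550.8 -351.    37. ]
curing_box 0.71 [214.1 198.5] [598.  194.6   0. ]
strip 0.91 [185.1 347.2] [ 512.4 -270.8    0. ]
strip 0.62 [163.8 363.5] [ 585.6 -387.1    0. ]
disc_mid 0.57 [229.2 204.6] [518.9 204.8   8. ]
disc_mid 0.29 [198.4 193.7] [665.3 184.5   8. ]
mix_cup_1 0.69 [202.2 345.9] [ 443.1 -218.1    0. ]
mix_cup_1 0.62 [194.8 367.1] [ 443.  -295.8    0. ]
resin_bottle_1 0.8 [2
[... 198 characters left out ...]
1.71], [0.0, 0.0, 0.0, 1.0]]
tray_face 0.85 [227.5 180.2] [444.3 200.8  60. ]
selector_mid 0.64 [178.7 172.2] [563.2 218.1  91. ]
start_key_top 0.78 [182.3 205.4] [553.3 135.4  90. ]
strip_rocker 0.91 [191.9 391.1] [ 532.9 -342.1   37. ]
strip_rocker 0.19 [180.8 205.8] [567.9 139.8  37. ]
curing_box 0.63 [170.2 189.1] [605.3 188.9   0. ]
curing_box 0.17 [196.2 388.4] [ 527.8 -345.5    0. ]
strip 0.94 [199.6 360.6] [ 519.4 -270.6    0. ]
disc_mid 0.67 [202.7 182.6] [515.3 203.8   8. ]
mix_cup_1 0.75 [226.1 345.9] [ 448.9 -227.8    0. ]
mix_cup_1 0.68 [232.9 366.5] [ 430.3 -281.2    0. ]
resin_bottle_1 0.76 [144.6 140.9] [678.5 321.7   0. ]
resin_bottle_1 0.66 [163.1 142.5] [626.5 315.6   0. ]
```

View pics/scene0.png

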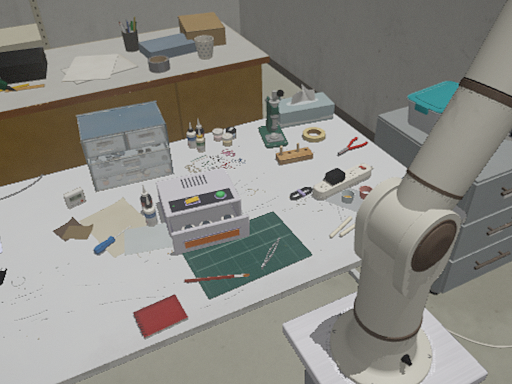

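View pics/top0.png

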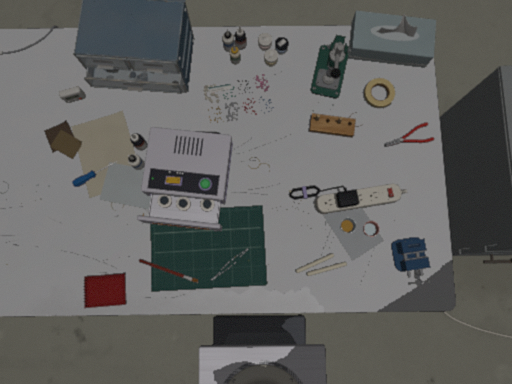

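```bash
python3 - <<'E'
from h import *
i=ctrl.camera_info("wrist"); print(np.array(i["tool_from_camera"]).round(2).tolist(), np.array(i["K"]).round(1).tolist(), i.keys())
E
```

```text
[[-0.0, 0.96, 0.28, 69.8], [1.0, 0.0, 0.0, -0.58], [0.0, 0.28, -0.96, -142.74], [0.0, 0.0, 0.0, 1.0]] [[284.2, 0.0, 258.1], [0.0, 284.2, 190.9], [0.0, 0.0, 1.0]] dict_keys(['K', 'tool_from_camera'])
```

```bash
python3 -m inch '[0.0425,-0.0190,0.003,0,0,0, 0.0425,-0.0190,0.003,0,0,0, 0.0425,-0.0190,0.003,0,0,0, 0.0425,-0.0190,0.003,0,0,0, 0.0425,-0.0190,0.003,0,0,0, 0.0425,-0.0190,0.003,0,0,0, 0.0425,-0.0190,0.003,0,0,0, 0.0425,-0.0190,0.003,0,0,0, 0,0,0,0,0,0, 0,0,0,0,0,0]' 0 20
cat > look.py <<'E'
import sys
from h import *
o=ctrl.get_obs(); k=cam("wrist"); cv2.imwrite(f"pics/{sys.argv[1]}.png",ctrl.read_camera("wrist"))
Z=dict(tray_face=60,selector_mid=91,start_key_top=90,strip_rocker=37,curing_box=0,strip=0)
print(o["tool_pos"].round(1),R.from_rotvec(o["orientation"]).as_matrix()[:,0].round(3),o["ft_force"].round(1))
for l in sys.argv[2:]:
    for r in ctrl.pinpoint("wrist",l)[:2]: print(l,round(r["score"],2),np.round(r["at"],1),ray("wrist",r["at"],Z[l],k).round(1))
E
python3 look.py w1 strip_rocker strip
```

```text
time: 2.25
tool_pos: [499.5, -337.7, 207.2]
orientation: [3.085, 0.59, -0.001]
ft_force: [-0.4, -0.6, -0.8]
opening: -0.2
grip_force: 0.0
[ 499.5 -337.7  207.2] [ 0.929  0.369 -0.001] [-0.4 -0.6 -0.8]
strip_rocker 0.81 [144.4 271.4] [ 534.8 -338.7   37. ]
strip 0.79 [127.9 214.1] [ 524.2 -270.2    0. ]
```

View pics/w1.png

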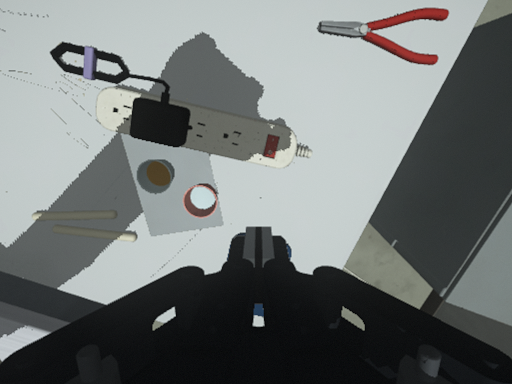

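```bash
python3 -m inch '[0,-0.05,0,0,0,9.2, 0,-0.05,0,0,0,9.2, 0,-0.05,0,0,0,9.2, -0.005,-0.054,-0.007,0,0,0, -0.005,-0.054,-0.007,0,0,0, -0.005,-0.054,-0.007,0,0,0, -0.005,-0.054,-0.007,0,0,0, -0.005,-0.054,-0.007,0,0,0, -0.005,-0.054,-0.007,0,0,0, -0.005,-0.054,-0.007,0,0,0]'
python3 -m inch '[0,0,0,0,0,0, 0,0,0,0,0,0, 0,0,0,0,0,0, 0,0,0,0,0,0, 0,0,0,0,0,0, 0,0,0,0,0,0, 0,0,0,0,0,0, 0,0,0,0,0,0, 0,0,0,0,0,0, 0,0,0,0,0,0]' >/dev/null
python3 look.py w2 tray_face selector_mid start_key_top curing_box
```

```text
time: 3.65
tool_pos: [472.6, 187.6, 256.9]
orientation: [3.137, -0.168, 0.002]
ft_force: [0.4, -0.3, 0.2]
opening: -0.3
grip_force: 0.0
[472.1 187.4 256.3] [ 0.995 -0.104  0.   ] [ 0.5 -0.1 -0.1]
tray_face 0.87 [186.1 245.1] [451.9 206.1  60. ]
selector_mid 0.94 [ 93.4 219.8] [560.7 218.1  91. ]
start_key_top 0.93 [ 99.6 299.4] [546.1 137.   90. ]
start_key_top 0.46 [ 92.8 219.5] [561.4 218.4  90. ]
curing_box 0.77 [ 58.7 247.1] [604.7 188.2   0. ]
```

View pics/w2.png

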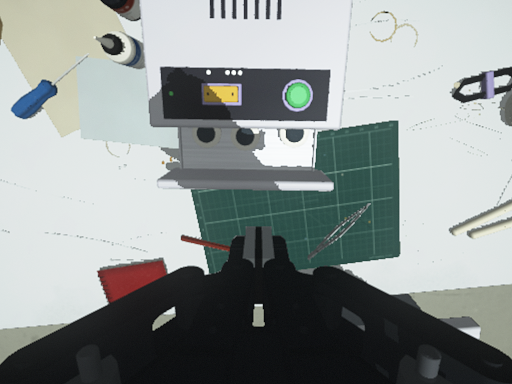

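```bash
python3 -m inch '[-0.022,-0.006,0,0,0,0, -0.022,-0.006,0,0,0,0, -0.022,-0.006,0.02,0,0,0, 0,0,0.03,0,0,0, 0,0,0.03,0,0,0, 0,0,0.03,0,0,0, 0,0,0.03,0,0,0, 0,0,0.03,0,0,0, 0,0,0.03,0,0,0, 0,0,0.008,0,0,0]'
python3 -m inch '[0.005,0,0,0,0,0, 0.005,0,0,0,0,0, 0.005,0,0,0,0,0, 0.005,0,0,0,0,0, 0.004,0,0,0,0,0, 0.004,0,0,0,0,0, 0.004,0,0,0,0,0, 0.004,0,0,0,0,0, 0.004,0,0,0,0,0, 0,0,0,0,0,0]'
```

```text
time: 6.4
tool_pos: [405.9, 212.1, 47.4]
orientation: [3.136, -0.16, -0.004]
ft_force: [0.2, -0.3, 0.9]
opening: 0.0
grip_force: 0.0
time: 7.65
tool_pos: [448.3, 207.9, 48.2]
orientation: [3.137, -0.163, 0.0]
ft_force: [-0.3, -0.2, 0.3]
opening: 0.3
grip_force: 0.2
```

```bash
python3 -m inch '[0.004,0,0,0,0,0, 0.004,0,0,0,0,0, 0.004,0,0,0,0,0, 0.004,0,0,0,0,0, 0.004,0,0,0,0,0, 0.004,0,0,0,0,0, 0.004,0,0,0,0,0, 0.004,0,0,0,0,0, 0.004,0,0,0,0,0, 0.004,0,0,0,0,0]'
python3 look.py w3 tray_face curing_box selector_mid start_key_top
```

```text
time: 8.9
tool_pos: [488.1, 203.8, 48.3]
orientation: [-3.137, 0.163, -0.0]
ft_force: [-2.0, -1.2, 0.5]
opening: -0.0
grip_force: 1.1
[488.1 203.8  48.3] [ 0.995 -0.104  0.   ] [-2.  -1.2  0.5]
tray_face 0.91 [231.2 264.2] [498.6 200.   60. ]
curing_box 0.76 [ 23.8 263.7] [605.7 188.5   0. ]
selector_mid 0.74 [104.3 194.5] [561.1 218.1  91. ]
start_key_top 0.77 [114.8 430.5] [549.3 138.2  90. ]
```

View pics/w3.png

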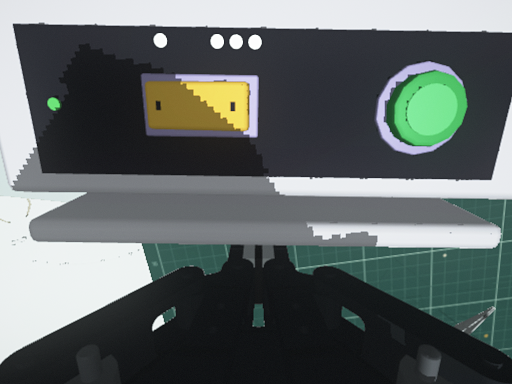

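```bash
python3 -m inch '[0.001,0,0,0,0,0, 0.001,0,0,0,0,0, 0.001,0,0,0,0,0, 0.001,0,0,0,0,0, 0.001,0,0,0,0,0, 0.001,0,0,0,0,0, 0.001,0,0,0,0,0, 0.001,0,0,0,0,0, 0.001,0,0,0,0,0, 0.001,0,0,0,0,0]'
```

```text
time: 10.4
tool_pos: [497.8, 202.8, 48.3]
orientation: [3.137, -0.163, -0.0]
ft_force: [-1.8, 1.9, -0.1]
opening: -0.0
grip_force: 1.0
```

```bash
python3 -m inch '[0.0005,0,0,0,0,0, 0.0005,0,0,0,0,0, 0.0005,0,0,0,0,0, 0.0005,0,0,0,0,0, 0.0005,0,0,0,0,0, 0,0,0,0,0,0, 0,0,0,0,0,0, 0,0,0,0,0,0, 0,0,0,0,0,0, 0,0,0,0,0,0]'
```

```text
time: 11.65
tool_pos: [500.4, 202.4, 48.3]
orientation: [3.137, -0.163, 0.0]
ft_force: [-1.9, 0.3, -0.6]
opening: 0.4
grip_force: 0.7
```

```bash
python3 -m inch '[0.0005,0,0,0,0,0, 0.0005,0,0,0,0,0, 0.0005,0,0,0,0,0, 0.0005,0,0,0,0,0, 0.0005,0,0,0,0,0, 0.0005,0,0,0,0,0, 0.0005,0,0,0,0,0, 0.0005,0,0,0,0,0, 0,0,0,0,0,0, 0,0,0,0,0,0]'
python3 look.py w4 tray_face curing_box selector_mid start_key_top
```

```text
time: 12.9
tool_pos: [501.1, 202.2, 48.1]
orientation: [3.136, -0.161, -0.008]
ft_force: [-10.4, 0.3, 7.5]
opening: -0.3
grip_force: 5.4
[501.1 202.2  48.1] [ 0.995 -0.102 -0.005] [-10.4   0.3   7.5]
curing_box 0.81 [ 44.1 263.7] [607.3 188.1   0. ]
selector_mid 0.7 [142.9 198.8] [561.4 217.2  91. ]
start_key_top 0.95 [153.8 425.2] [549.2 138.   90. ]
```

View pics/w4.png

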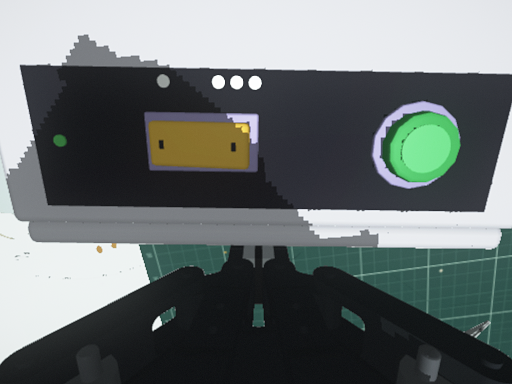

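```bash
python3 -m inch '[-0.008,0,0,0,0,0, -0.008,0,0,0,0,0, 0,0,-0.04,0,0,0, 0,0,-0.04,0,0,0, 0.025,-0.002,0,0,0,0, 0.025,-0.002,0,0,0,0, 0.021,0,0,0,0,0, 0,0,0.02,0,0,0, 0,0,0.004,0,0,0, 0,0,0,0,0,0]'
python3 look.py w5 selector_mid start_key_top
```

```text
time: 14.4
tool_pos: [557.5, 200.5, 103.2]
orientation: [3.137, -0.161, -0.004]
ft_force: [-0.6, 0.7, 0.1]
opening: -0.0
grip_force: 0.0
[557.5 200.5 103.2] [ 0.995 -0.103 -0.002] [-0.6  0.7  0.1]
selector_mid 0.69 [231.6 229.2] [559.2 217.9  91. ]
start_key_top 0.61 [238.8 364.7] [545.7 137.7  90. ]
```

View pics/w5.png

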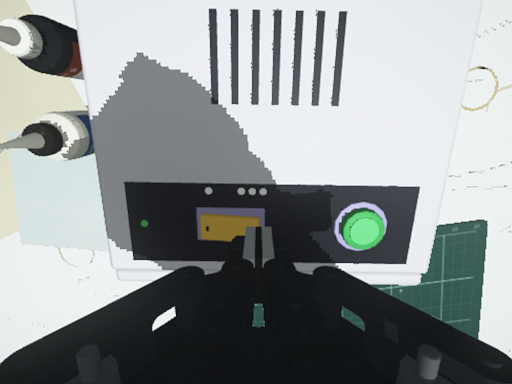

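```bash
python3 -m inch '[0,0,0.004,0,0,0, 0,0,0.003,0,0,0, 0,0,0.001,0,0,0, 0,0,0.001,0,0,0, 0,0,0.001,0,0,0, 0,0,0.001,0,0,0, 0,0,0.001,0,0,0, 0,0,0.001,0,0,0, 0,0,0,0,0,0, 0,0,0,0,0,0]'
```

```text
time: 15.8
tool_pos: [559.4, 200.6, 91.3]
orientation: [-3.137, 0.163, -0.0]
ft_force: [-1.0, -0.5, 0.5]
opening: -0.2
grip_force: 0.0
```

```bash
python3 -m inch '[0,0,0.0005,0,0,0, 0,0,0.0005,0,0,0, 0,0,0.0005,0,0,0, 0,0,0.0005,0,0,0, 0,0,0,0,0,0, 0,0,0,0,0,0, 0,0,0,0,0,0, 0,0,0,0,0,0, 0,0,0,0,0,0, 0,0,0,0,0,0]'
```

```text
time: 17.05
tool_pos: [559.4, 200.4, 89.4]
orientation: [3.137, -0.163, 0.0]
ft_force: [-1.1, -0.4, 5.4]
opening: -0.2
grip_force: 2.6
```

```bash
python3 -m inch '[0,0,0.0005,0,0,0, 0,0,0,0,0,0, 0,0,-0.03,0,0,0, 0,0,-0.03,0,0,0, -0.02,0.05,0,0,0,0, -0.02,0.05,0,0,0,0, 0,0,0,0,0,0, 0,0,0,0,0,0, 0,0,0,0,0,0, 0,0,0,0,0,0]'
python3 look.py w6 selector_mid start_key_top; python3 -c "
import cv2;a=cv2.imread('pics/w6.png');cv2.imwrite('pics/w6c.png',cv2.resize(a[60:260,80:330],None,fx=3,fy=3))"
```

```text
time: 18.3
tool_pos: [509.6, 106.4, 148.7]
orientation: [-3.137, 0.16, -0.0]
ft_force: [-0.4, 0.3, -0.9]
opening: -0.0
grip_force: 0.0
[509.6 106.4 148.7] [ 0.995 -0.102  0.   ] [-0.4  0.3 -0.9]
selector_mid 0.8 [148.6  95.1] [563.9 216.6  91. ]
start_key_top 0.73 [156.1 206.9] [550.5 139.3  90. ]
```

View pics/w6c.png

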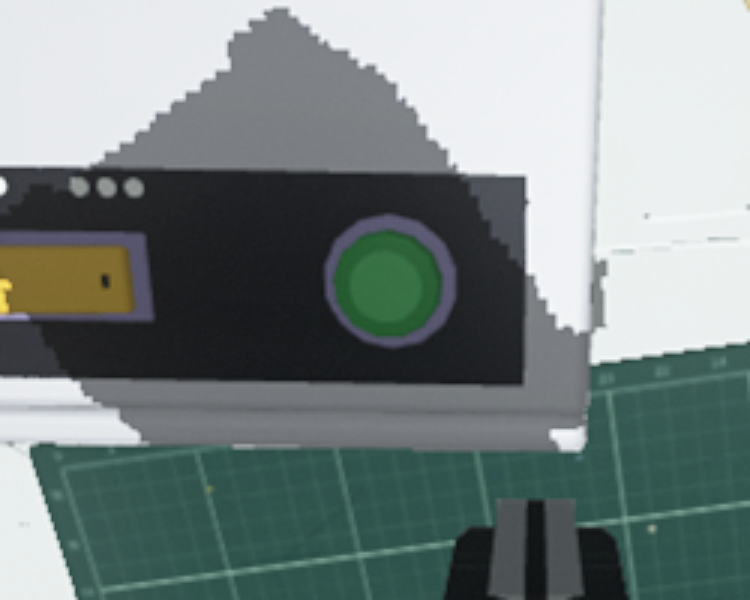

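```bash
python3 -m inch '[0,0.05,0,0,0,-7.5, 0,0.05,0,0,0,-7.5, -0.005,0.049,0.006,0,0,0, -0.005,0.049,0.006,0,0,0, -0.005,0.049,0.006,0,0,0, -0.005,0.049,0.006,0,0,0, -0.005,0.049,0.006,0,0,0, -0.005,0.049,0.006,0,0,0, -0.005,0.049,0.006,0,0,0, 0,0,0,0,0,0]'
python3 -m inch '[0,0,0.006,0,0,0, 0,0,0.01,0,0,0, 0,0,0.01,0,0,0, 0,0,0.01,0,0,0, 0,0,0,0,0,0, 0,0,0,0,0,0, 0,0,0,0,0,0, 0,0,0,0,0,0, 0,0,0,0,0,0, 0,0,0,0,0,0]'
python3 look.py w7 strip_rocker strip
```

```text
time: 19.7
tool_pos: [523.0, -344.7, 105.7]
orientation: [3.131, 0.236, -0.002]
ft_force: [0.4, 0.7, 0.8]
opening: -0.4
grip_force: 0.0
time: 20.95
tool_pos: [524.8, -339.0, 70.9]
orientation: [3.132, 0.248, 0.0]
ft_force: [-0.4, -0.2, -0.2]
opening: 0.1
grip_force: 0.0
[ 524.8 -339.    70.9] [0.988 0.157 0.   ] [-0.4 -0.2 -0.2]
strip_rocker 0.97 [205.9 261.3] [ 533.5 -339.2   37. ]
strip 0.85 [188.9 170.8] [ 523.7 -269.6    0. ]
```

View pics/w7.png

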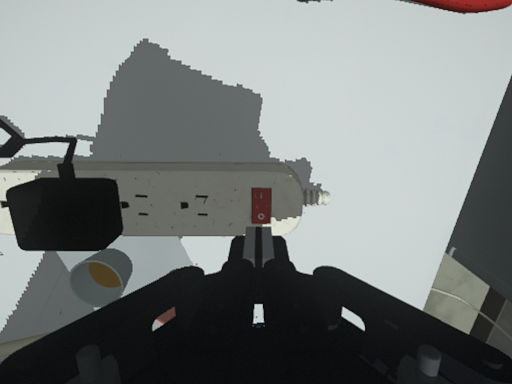

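```bash
python3 -m inch '[-0.009,0.001,0,0,0,0, 0,0,0.014,0,0,0, 0,0,0.012,0,0,0, 0,0,0.004,0,0,0, 0,0,0.001,0,0,0, 0,0,0.001,0,0,0, 0,0,0.001,0,0,0, 0,0,0.001,0,0,0, 0,0,0,0,0,0, 0,0,0,0,0,0]'
```

```text
time: 22.35
tool_pos: [516.0, -341.6, 36.9]
orientation: [3.131, 0.247, 0.0]
ft_force: [-1.0, -0.5, 3.0]
opening: 0.2
grip_force: 1.4
```

```bash
python3 -m inch '[0,0,0.0005,0,0,0, 0,0,0.0005,0,0,0, 0,0,0.0005,0,0,0, 0,0,0,0,0,0, 0,0,0,0,0,0, 0,0,0,0,0,0, 0,0,0,0,0,0, 0,0,0,0,0,0, 0,0,0,0,0,0, 0,0,0,0,0,0]'
```

```text
time: 23.6
tool_pos: [516.3, -341.4, 35.4]
orientation: [3.132, 0.248, 0.001]
ft_force: [-4.2, -0.9, 5.3]
opening: -0.0
grip_force: 2.3
```

```bash
python3 -m inch '[0,0,0.0005,0,0,0, 0,0,0.0003,0,0,0, 0,0,0,0,0,0, 0,0,0,0,0,0, 0,0,0,0,0,0, 0,0,0,0,0,0, 0,0,0,0,0,0, 0,0,0,0,0,0, 0,0,0,0,0,0, 0,0,0,0,0,0]'
python3 -m inch '[0,0,-0.02,0,0,0, 0,0,-0.04,0,0,0, 0,0,-0.04,0,0,0, 0,0,-0.02,0,0,0, 0,0,0,0,0,0, 0,0,0,0,0,0, 0,0,0,0,0,0, 0,0,0,0,0,0, 0,0,0,0,0,0, 0,0,0,0,0,0]'
python3 look.py w8 strip_rocker; python3 -c "
import cv2;a=cv2.imread('pics/w7.png');b=cv2.imread('pics/w8.png');import numpy as np
A=cv2.resize(a[165:245,210:310],(400,320));B=cv2.resize(b[120:200,210:310],(400,320));cv2.imwrite('pics/w8c.png',np.hstack([A,B]))"
```

```text
time: 24.85
tool_pos: [516.3, -341.4, 35.2]
orientation: [3.131, 0.248, 0.0]
ft_force: [-5.8, -0.3, 7.9]
opening: 0.1
grip_force: 4.8
time: 26.1
tool_pos: [516.0, -341.2, 154.3]
orientation: [-3.132, -0.248, 0.0]
ft_force: [-0.5, -0.6, 0.3]
opening: 0.0
grip_force: 0.0
[ 516.  -341.2  154.3] [ 0.988  0.157 -0.   ] [-0.5 -0.6  0.3]
strip_rocker 0.56 [167.3 260.5] [ 533.6 -340.1   37. ]
```

View pics/w8c.png

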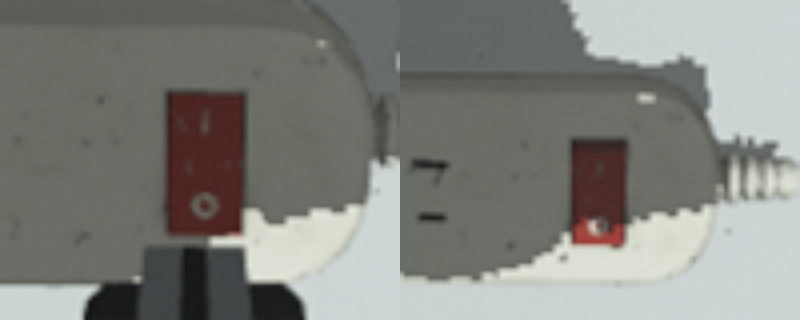

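```bash
python3 -m inch '[0,-0.05,0,0,0,7.5, 0,-0.05,0,0,0,7.5, 0,-0.048,0,0,0,0, 0,-0.048,0,0,0,0, 0,-0.048,0,0,0,0, 0.001,-0.048,0,0,0,0, 0.001,-0.048,0,0,0,0, 0.001,-0.048,0,0,0,0, 0,-0.048,0,0,0,0, 0,-0.046,0,0,0,0]'
python3 -m inch '[0,0,0.01,0,0,0, 0,0,0.02,0,0,0, 0,0,0.02,0,0,0, 0,0,0.002,0,0,0, 0,0,0,0,0,0, 0,0,0,0,0,0, 0,0,0,0,0,0, 0,0,0,0,0,0, 0,0,0,0,0,0, 0,0,0,0,0,0]'
python3 look.py w9 selector_mid start_key_top curing_box
```

```text
time: 27.45
tool_pos: [549.6, 139.3, 154.8]
orientation: [-3.137, 0.163, -0.001]
ft_force: [1.0, -0.1, -0.3]
opening: 0.1
grip_force: 0.0
time: 28.7
tool_pos: [549.4, 137.7, 102.6]
orientation: [3.137, -0.163, 0.0]
ft_force: [-0.1, 1.0, 0.3]
opening: -0.3
grip_force: 0.0
[549.4 137.7 102.6] [ 0.995 -0.104  0.   ] [-0.1  1.   0.3]
selector_mid 0.95 [227.7 117.7] [560.7 219.8  91. ]
start_key_top 0.88 [230.6 256.3] [549.9 139.1  90. ]
curing_box 0.78 [132.2 194. ] [605.5 186.9   0. ]
```

View pics/w9.png

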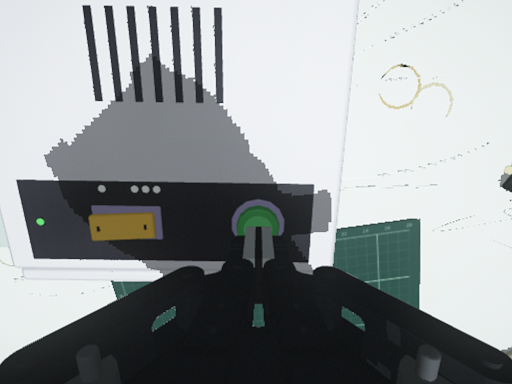

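```bash
python3 -m inch '[0.001,0,0.006,0,0,0, 0,0,0.004,0,0,0, 0,0,0.001,0,0,0, 0,0,0.002,0,0,0, 0,0,0.002,0,0,0, 0,0,0.002,0,0,0, 0,0,0.002,0,0,0, 0,0,0.0015,0,0,0, 0,0,0,0,0,0, 0,0,0,0,0,0]'
```

```text
time: 30.15
tool_pos: [550.5, 137.7, 84.7]
orientation: [3.136, -0.163, 0.001]
ft_force: [-10.1, -2.7, 25.3]
opening: -0.2
grip_force: 12.7
```

```bash
python3 -m inch '[0,0,-0.001,0,0,0, 0,0,-0.0005,0,0,0, 0,0,-0.005,0,0,0, 0,0,-0.01,0,0,0, 0,0,-0.03,0,0,0, 0,0,-0.04,0,0,0, -0.03,0,-0.03,0,0,0, -0.04,0,0,0,0,0, -0.03,0,0,0,0,0, 0,0,0,0,0,0]'
python3 look.py w10 selector_mid start_key_top tray_face strip_rocker
```

```text
time: 31.4
tool_pos: [449.2, 148.2, 198.8]
orientation: [3.136, -0.16, 0.0]
ft_force: [0.3, 0.1, -0.1]
opening: -0.0
grip_force: 0.0
[449.2 148.2 198.8] [ 0.995 -0.102  0.   ] [ 0.3  0.1 -0.1]
selector_mid 0.72 [ 65.2 156.9] [560.9 219.8  91. ]
start_key_top 0.72 [ 67.3 259.4] [551.  136.9  90. ]
tray_face 0.81 [123.3 201.5] [510.8 197.   60. ]
strip_rocker 0.63 [26.  77.4] [611.8 305.2  37. ]
```

View pics/w10.png

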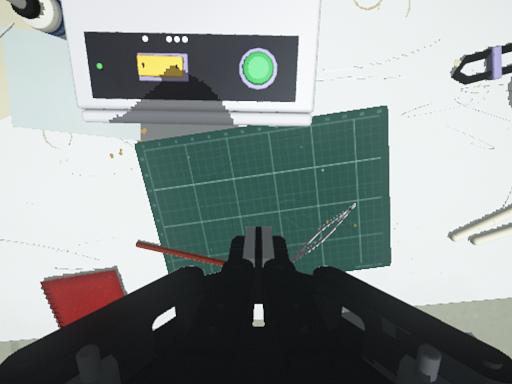

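The last picture shows the tray panel flush under the box front (row ~117), the selector tipped right (160,66), the key up (258,68) and the arm clear of everything.

```bash
python3 -c "
from cell import ctrl
print(ctrl.close_job())"
```

```text
the job is handed in; nothing more can be done
None
```

I handed the job in at about 31 s with the steps done in order: tray home, selector to long, strip on, start key held down about half a second and released. The key press peaked near 25 N, harder than the gentle push intended, and I viewed 12 pictures, over the limit of 10.

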